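# Draw the safety bolt on the road case

### The arm

A 6-joint arm with a two-finger parallel gripper is mounted at the origin on the work surface. World frame = base frame: x ahead of the robot, y to its left, z up, the work surface at z = 0. Lengths are in m, angles in rad, forces in N, time in s.
With the tool pointing down it reaches from about 0.375 to 0.975 m from the base axis. Payload 3.8 kg.
Tool frame: the origin (TCP) lies on the centre line of the jaws, within the pads' length; the fingertips stand 14 mm ahead of it and the grasp point (between the pads) lies 5 mm behind it; z points along the fingers, y is the line along which they close (so a half turn about z gives the same grasp; the last joint's range is limited). The gripper opens to 85 mm and grips with 20 to 120 N. Pads are 22 mm wide; open, the fingers measure 114 mm over their backs; the gripper's body (76 mm by 85 mm) begins 54 mm behind the grasp point. The pads swing forward as they close: fully open they stand 13 mm farther back than shut.
Start: joints at [1.271, 0.264, 1.604, -0, 1.274, -0.037], TCP at [0.175, 0.652, 0.245] pointing down, gripper open.
Joint ranges: [-2.63, 2.63], [-0.94, 2.18], [0.31, 2.57], [-1.31, 4.45], [0, 2.66], [-2.55, 2.55]. Speed limits (rad/s): [2.57, 2.57, 3.14, 3.14, 3.14, 3.14].

### API

Orientations are given as a rotation vector (axis times angle).
In Python, from workcell import bot, eyes, spot_in gives the robot as it stands.
- The arm moves only by the tool carry_out, never from a script. Its argument "series" is text: rows parted by semicolons, each of 4 numbers parted by spaces: the shift along the world's x, y, z in m, then the turn about the world's z in degrees. In form: tx ty tz roll; .... A call has 1 to 20 rows; each row shifts and turns the commanded pose from where the row before left it; what a row does not reach is not made up. A row lasts 1/8 s, in which the tool goes at most 62.5 mm and 10.7 degrees, less where a joint would pass 70% of its speed; a pose out of reach is approached as far as the arm can. A call is refused whole if a number of a shift passes 0.0625 or a number of a turn 10.7, either way. A call with a gripper value outside its range is refused whole. "jaw" is the gripper command: -1 is shut, 1 is fully open, values between are in proportion, set as the call begins (left out, the last holds). The fingers move at their own pace and stop on an object; "grip_force" is the grip in N (left out, the last holds). Time passes only in rows, so rows that do not move let the fingers close. It gives the time, the measured TCP pose, the force, the opening and the grip force at its end, in the units of the state.
- bot.read_state(): the state, without advancing time (a new reading comes with each control period).
- eyes.read_camera(name): name is "scene" or "side" or "wrist"; returns (picture, depth): 420x560x3 uint8, blue, green, red; 420x560 float32, m along the optical axis (not along the pixel's ray), 0 where there is no reading.
- eyes.get_calibration(name): a dict with "K" (3x3 intrinsics, pixels), "distortion" ([k1, k2, p1, p2, k3] as OpenCV has them; the pictures are not rectified), "position" and "rotation" of the camera in the world; the wrist camera has in their place "T_tool_cam" (4x4, takes a point from camera to tool coordinates, whose origin is the TCP and whose axes are the flange's). Camera axes: x right, y down, z forward; pixel columns grow to the right and rows downward; lengths in m; the calibration is good to about 2 mm. A picture is of the moment at which its call begins: read the wrist's pose just before it. get_calibration takes no time and is no camera call.
- bot.finish_job(): hands the job in; it is judged then, once.
Trained networks look in the newest picture that a camera, given by its name, has taken for a name from the list of things; names that differ only in an ending like _2 or _b are one class to them, and where a whole thing is asked for, a point or a joint stands for the part that bears it (a point fixed in the world has none). Each returns a list of dicts, best first, with "score" (0 to 1); they miss things now and then, are a little off and sometimes report something else, mostly with a low value. They report only what shows in the picture. A call takes as long as a camera call.
- spot_in(camera, target): "rect" ([centre column, centre row, width, height] in pixels, round what is visible of it).
The state is a dict: "time": time; "q": joint angles; "joint_vel": joint speeds; "joint_torque": joint torques, N m; "tool_pos": TCP position; "tcp_rot": TCP orientation; "wrist_force": force on the tool from outside, world axes, zero at the start; "torque": the same for the moment, N m; "width": opening from 0.0 (shut) to 1.0 (fully open); "grip_force": force on a finger pad.
Only numpy, scipy, OpenCV 4.12 (cv2) and the standard library are available. Lean on these libraries where they do the work, as an engineer would, in place of code of your own. Each camera call takes 0.05 s, during which the arm holds its last target. There are 200 camera calls.

### The job

Unlock the road case: press its spring catch (the ribbed thumb plate) down with one fingertip and, keeping it down all the way, slide the bolt fully open by pushing its upright tab with the other fingertip. Then let the catch spring back up so that it locks the bolt open, and come away. Only press and push, without forcing anything, grip nothing, and leave the things standing about where they are.

Things in the scene. Friction and masses are not known exactly. Their poses are not given: they have to be found in the camera images.
- case: Black road case with aluminium edges, 220 (its x) x 300 (y) x 90 mm high, fixed. Origin: centre of its underside. On top: the catch's thumb plate at case x -35, y 0 mm (robot's side); the bolt along y at x +35 mm, opening to the case's +y. Between plate and tab the lock is at most 16 mm above the top; bolt guides and keeper, 20 mm high, at y -89, -55, +52 mm.
- thumb_plate (a point): Centre of the upper face of the catch's steel thumb plate: 44 (case x) x 56 mm (case y), horizontal, 6 mm thick, 36 mm above the case top when up. It goes straight down with the finger. Axes as the case's.
- catch (a joint): How far the catch is pressed, m: 0 up, 0.010 bottom stop. Spring: 3.2 N at the start, 7.2 N at the bottom. Its tooth stands between comb teeth of the bolt (every 12 mm) and blocks it; the bolt is free when the catch is pressed more than 0.006. Let go half-way, it springs into the next gap.
- tab_face (a point): Centre of the face of the bolt's upright tab that is to be pushed: looks to the case's -y, 28 wide (case x) x 32 mm high, from 16 to 48 mm above the case top; the tab is 12 mm thick. Bolt shut: 76 mm beyond the thumb plate's centre in case x and 2 mm to its -y side. Axes as the case's.
- bolt (a joint): How far the bolt is drawn, m, along the case's +y: 0 to 0.0012 at the start (shut, nose under the keeper on the hatch), 0.036 at the stop, fully open. Sliding it takes about 2.5 N. Only beyond 0.0345 can the catch spring fully up again.
- battery: 9 V battery, 26 x 17 x 47 mm, standing loose on the case top near its robot-side edge, about 50 mm to the -y side of the plate. Origin: centre of its underside. To be left alone.
- adaptor: Steel plug adaptor, 24 mm diameter, 42 mm high, standing loose on the case top about 120 mm to the +y side. Origin: centre of its underside. To be left alone.
- mixer: Grey mixing desk, 190 x 240 x 58 mm high with its knobs, fixed beside the case on its left or right. Origin: centre of its underside.
- pedal_a: Loose yellow effects pedal, 112 x 62 x 48 mm, on the table beyond the case. Origin: centre of its underside. To be left alone.
- pedal_b: Loose white effects pedal, 112 x 62 x 48 mm, on the table beyond the case. Origin: centre of its underside. To be left alone.
- bottle: Loose water bottle, 64 mm diameter, 200 mm high, on the table at the far right. Origin: centre of its underside. To be left alone.
- tape: Loose roll of black tape, 100 mm diameter, 24 mm high, lying on the table near the robot. Origin: centre of its underside. To be left alone.
- screwdriver: Loose screwdriver lying on the table near the robot. Origin: centre of its underside. To be left alone.

How it is judged:
On the way, in this order (a step that is already met when the one before it is completed fails the run):
1. a finger holds the catch down, the bolt still shut (value of joint catch above 0.006 m and value of joint bolt below 0.004 m and contact force between the fingers and catch above 1 N), for 0.1 s.
2. one finger holds the catch while a finger pushes the bolt along (value of joint bolt between 0.01 and 0.032 m and value of joint catch above 0.005 m and contact force between the fingers and catch above 1 N and contact force between the fingers and bolt above 0.3 N), for 0.02 s.
3. the bolt is fully open, the catch still held down by a finger (value of joint bolt above 0.0345 m and value of joint catch above 0.005 m and contact force between the fingers and catch above 1 N), for 0.1 s.
At the end, for the whole second after the job is handed in: The bolt is fully open (drawn at least 34 of its 36 mm) and the catch has sprung back up to within 1.5 mm, locking it there; the loose things are within 20 mm of where they stood (value of joint bolt between 0.034 and 0.038 m and value of joint catch below 0.0015 m and distance of each of pedal_a, pedal_b, bottle, tape, screwdriver, battery, adaptor from where it was at the start of the episode below 0.02 m); the robot touches nothing.
It fails at once if the catch comes up while the bolt is between shut and open (value of joint bolt between 0.006 and 0.031 m and value of joint catch below 0.004 m).
It fails at once if the lock is forced (over 40 N on the bolt or 60 N on the catch) (contact force between any of the fingers, the arm and bolt above 40 N or contact force between any of the fingers, the arm and catch above 60 N).
It fails at once if a loose thing is pushed, lifted or carried more than 20 mm (distance of any of pedal_a, pedal_b, bottle, tape, screwdriver, battery, adaptor from where it was at the start of the episode above 0.02 m).
It also fails if it takes over 40 s, if anything falls off the work surface, if the arm or the gripper's body presses on something with over 40 N, if the wrist force passes 120 N, or if a joint passes its speed limit or range.

## Working session

There is one attempt and no reset: what is moved stays moved. The work goes in short steps, Python scripts to look and compute and a tool call to move; the robot and the scene stay as the last step left them, time stands still between calls to the robot, and variables do not carry over. Pictures are saved under pics/ and viewed, at most 10 in all, crops included, and the job is handed in when it is done.

Besides the shell and the picture viewer there is one more tool, called after ">>>" as a command line: name --argument value ..., lists and objects as JSON in quotes. carry_out: Moves the arm, as the interface text tells. Its arguments: {"type":"object","properties":{"series":{"type":"string"},"jaw":{"type":"number"},"grip_force":{"type":"number"}},"required":["series"]}

```bash
mkdir -p pics; ls; cat > h.py <<'E'
import numpy as np, cv2
from workcell import bot, eyes, spot_in
from scipy.spatial.transform import Rotation as R
def cam(name):
    s=bot.read_state(); im,d=eyes.read_camera(name); c=eyes.get_calibration(name)
    K=np.array(c["K"]);D=np.array(c["distortion"])
    if name=="wrist":
        T=np.eye(4);T[:3,:3]=R.from_rotvec(s["tcp_rot"]).as_matrix();T[:3,3]=s["tool_pos"]
        T=T@np.array(c["T_tool_cam"])
    else:
        T=np.eye(4);r=np.array(c["rotation"]);T[:3,:3]=r if r.shape==(3,3) else R.from_rotvec(r).as_matrix();T[:3,3]=c["position"]
    return im,d,K,D,T
def cloud(d,K,D,T):
    h,w=d.shape; u,v=np.meshgrid(np.arange(w),np.arange(h))
    n=cv2.undistortPoints(np.stack([u,v],-1).reshape(-1,1,2).astype(np.float64),K,D).reshape(h,w,2)
    P=np.dstack([n[...,0]*d,n[...,1]*d,d])@T[:3,:3].T+T[:3,3]
    P[d<=0]=np.nan
    return P
E
python3 - <<'E'
from h import *
s=bot.read_state();print(s)
for n in ["scene","side","wrist"]:
    im,d,K,D,T=cam(n);cv2.imwrite(f"pics/{n}0.png",im);np.savez(f"{n}0.npz",im=im,P=cloud(d,K,D,T));print(n,T[:3,3],T[:3,2])
    for t in ["thumb_plate","tab_face","case","battery","adaptor"]:
        print(t,[(np.round(x["rect"]),round(x["score"],2)) for x in spot_in(n,t)[:2]])
a=[cv2.resize(cv2.imread(f"pics/{n}0.png"),(400,300)) for n in ["side","wrist"]]
E
```

```text
pics
{'time': 0.0, 'q': array([ 1.27112396e+00,  2.64715672e-01,  1.60539938e+00, -2.61803548e-05,
        1.27369383e+00, -3.68788519e-02]), 'joint_vel': array([-9.63117794e-05, -1.84174486e-03, -1.08119993e-03,  8.74541755e-04,
       -3.87729190e-04, -4.48734050e-04]), 'joint_torque': array([-2.02093535e-03, -5.15125537e+01, -3.67301524e+01, -5.94144494e-04,
        1.25865592e-02, -1.86959022e-05]), 'tool_pos': array([0.17513717, 0.65114785, 0.24397354]), 'tcp_rot': array([-0.41155066, -3.11416788,  0.00343827]), 'wrist_force': array([0.71512106, 0.81474687, 0.49823909]), 'torque': array([ 0.02159097, -0.02830296,  0.05968457]), 'grip_force': 0.0, 'width': 0.9991404591099894}
scene [ 1.40579853 -0.53253433  0.77689153] [-0.74490631  0.38009079 -0.54831157]
thumb_plate [(array([240., 214.,  24.,  28.]), 0.73), (array([293., 298.,  57.,  37.]), 0.41)]
tab_face [(array([252., 229.,  51.,  27.]), 0.68)]
case []
battery [(array([216., 209.,  10.,  15.]), 0.65)]
adaptor [(array([285., 203.,   7.,  15.]), 0.49)]
side [ 0.19570571 -0.80739832  0.58099222] [ 0.35464979  0.78594959 -0.50646497]
thumb_plate [(array([311., 238.,  43.,  27.]), 0.97)]
tab_face []
case [(array([327., 274., 180., 151.]), 0.64)]
battery [(array([297., 260.,  17.,  29.]), 0.68), (array([163., 197.,  60.,  10.]), 0.68)]
adaptor [(array([284., 213.,  11.,  18.]), 0.65)]
wrist [0.10044937 0.67251541 0.37374643] [ 0.29219014 -0.07928816 -0.95306784]
thumb_plate []
tab_face []
case []
battery []
adaptor []
```

View pics/scene0.png

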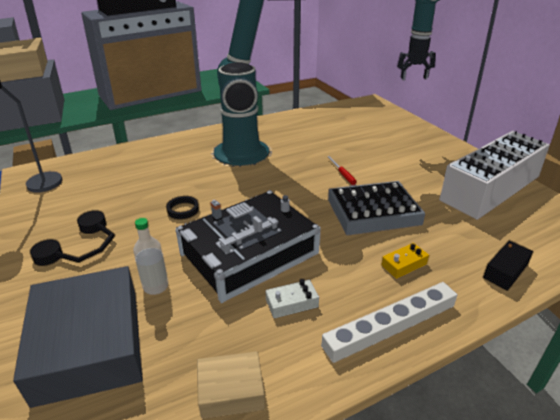

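View pics/side0.png

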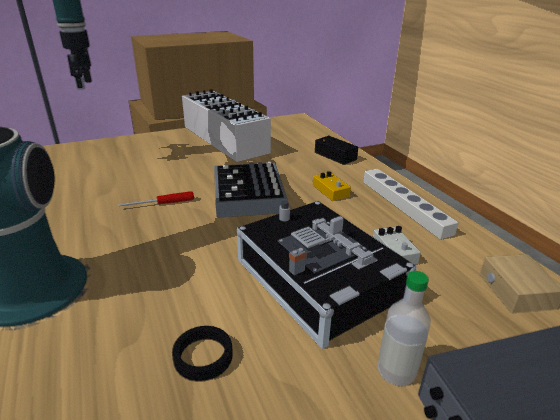

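```bash
python3 - <<'E'
from h import *
for n,bx in [("scene",{"plate":(240,214),"tab":(252,229),"bat":(216,209),"adp":(285,203)}),("side",{"plate":(311,238),"bat":(297,260),"adp":(284,213)})]:
    P=np.load(n+"0.npz")["P"]
    for k,(u,v) in bx.items():
        print(n,k,np.round(np.nanmedian(P[v-2:v+3,u-2:u+3].reshape(-1,3),0),4))
    # case top: z 80..100mm
    Q=P.reshape(-1,3);m=(abs(Q[:,2]-.09)<.006)&(Q[:,0]>.2)
    q=Q[m][:,:2].astype(np.float32);r=cv2.minAreaRect(q);print("case",r,len(q))
    m=(abs(Q[:,2]-.126)<.004)&(Q[:,0]>.2);q=Q[m];print("z126",len(q),q.min(0),q.max(0),np.median(q,0))
E
```

```text
scene plate [ 0.5429 -0.2176  0.125 ]
scene tab [ 0.5918 -0.2057  0.1061]
scene bat [ 0.4897 -0.2632  0.1198]
scene adp [ 0.5403 -0.0873  0.1178]
case ((0.5725723505020142, 0.23934662342071533), (0.360403448343277, 2.041722536087036), 5.192367076873779) 15990
z126 714 [ 0.47074234 -0.4934506   0.12203204] [0.73088387 0.87744514 0.12999256] [ 0.59181763 -0.19319429  0.1263495 ]
side plate [ 0.5264 -0.2236  0.1264]
side bat [ 0.4725 -0.2729  0.1229]
side adp [ 0.5279 -0.0954  0.1098]
case ((1.2557575702667236, 0.5692406296730042), (2.0724620819091797, 2.447397232055664), 0.48804566264152527) 18941
z126 1837 [ 0.21371617 -0.49615376  0.12200004] [2.28437035 1.78571579 0.12999951] [0.56040224 0.46792404 0.12611641]
```

The scene view shows the case at about (250,240), with the plate at (240,212), the tab near (265,222), the battery at (216,209) and the adaptor at (285,205). The side view shows the plate at (311,237) and the tab around (335,226). I'll get the case yaw from the depth data, then go look from above.

```bash
python3 - <<'E'
from h import *
for n in ["scene","side"]:
    P=np.load(n+"0.npz")["P"];Q=P.reshape(-1,3)
    w=(Q[:,0]>.38)&(Q[:,0]<.8)&(Q[:,1]>-.45)&(Q[:,1]<0.02)
    m=w&(abs(Q[:,2]-.09)<.005)
    im=np.zeros((470,420),np.uint8);q=Q[m];im[((q[:,1]+.45)*1000).astype(int),((q[:,0]-.38)*1000).astype(int)]=255
    im=cv2.morphologyEx(im,cv2.MORPH_CLOSE,np.ones((11,11)));_,l,s,c=cv2.connectedComponentsWithStats(im);k=1+s[1:,4].argmax()
    r=cv2.minAreaRect(np.argwhere(l==k)[:,::-1].astype(np.float32));print(n,(r[0][0]/1000+.38,r[0][1]/1000-.45),r[1:])
E
```

```text
scene (0.5580433807373046, -0.2074377899169922) ((228.0600128173828, 304.99627685546875), 10.105035781860352)
side (0.5584687042236328, -0.2099421081542969) ((225.129150390625, 308.626708984375), 9.984959602355957)
```

>>> carry_out --series "0.02 0 0.04 0; 0.03 -0.06 0.04 -8; 0.03 -0.06 0.04 -8; 0.03 -0.06 0.03 -8; 0.03 -0.06 0.01 -8; 0.03 -0.06 0 -8; 0.03 -0.06 0 -8; 0.03 -0.06 0 -8; 0.03 -0.06 0 -8; 0.03 -0.06 0 -8; 0.03 -0.06 0 0; 0.03 -0.06 0 0; 0.03 -0.06 0 0; 0.03 -0.06 0 0; 0 -0.05 0 0; 0 -0.03 0 0; 0 0 0 0; 0 0 0 0" --jaw 0.5

```text
time: 3.15
tool_pos: [0.548, -0.1331, 0.3841]
tcp_rot: [-2.164, -2.277, -0.001]
wrist_force: [-0.4, 0.0, -1.4]
width: 0.748
grip_force: 0.0
```

```bash
python3 - <<'E'
from h import *
im,d,K,D,T=cam("wrist");P=cloud(d,K,D,T);cv2.imwrite("pics/w1.png",im);np.savez("w1.npz",P=P,im=im)
for t in ["thumb_plate","tab_face","battery","adaptor"]:
    for x in spot_in("wrist",t)[:2]:
        u,v=map(int,x["rect"][:2]);print(t,np.round(x["rect"]),round(x["score"],2),np.round(np.nanmedian(P[v-2:v+3,u-2:u+3].reshape(-1,3),0),4))
Q=P.reshape(-1,3)
c=np.array([.558,-.2085]);a=np.radians(10);Rm=np.array([[np.cos(a),-np.sin(a)],[np.sin(a),np.cos(a)]])
L=(Q[:,:2]-c)@Rm
for nm,m in [("plate",(abs(Q[:,2]-.126)<.004)&(abs(L[:,0]+.035)<.045)&(abs(L[:,1])<.045)),("tab",(abs(Q[:,2]-.138)<.004)&(abs(L[:,0]-.041)<.03)&(abs(L[:,1])<.05))]:
    q=L[m].astype(np.float32);print(nm,len(q),np.percentile(q,[1,99],axis=0) if len(q) else "",cv2.minAreaRect(q) if len(q) else "", np.median(Q[m][:,2]))
m=(abs(Q[:,2]-.09)<.004);print("top",np.percentile(L[m],[1,99],axis=0))
E
```

```text
thumb_plate [272. 235.  70.  50.] 0.86 [ 0.5384 -0.2116  0.1261]
tab_face [322. 226.  33. 114.] 0.72 [ 0.5941 -0.1931  0.1379]
tab_face [276. 232.  68.  47.] 0.4 [ 0.5429 -0.2083  0.1254]
battery [221. 269.  28.  30.] 0.82 [ 0.4815 -0.2541  0.1341]
battery [286. 362.  44.  63.] 0.44 [ 0.5665 -0.4295  0.0772]
adaptor [271. 122.  25.  23.] 0.65 [ 0.5323 -0.083   0.1315]
plate 1711 [[-0.07676667 -0.03023871]
 [-0.01361013  0.03001529]] ((-0.046597324311733246, -0.0066918134689331055), (0.0667128637433052, 0.07467871159315109), 0.03328365087509155) 0.1261234890799111
tab 248 [[0.02702967 0.00155102]
 [0.05412576 0.01289149]] ((0.0405108779668808, 0.007040737196803093), (0.012677894905209541, 0.02750268206000328), 89.51045227050781) 0.1375600416978377
top [[-0.10858927 -0.14447477]
 [ 0.10803034  0.15114418]]
```

View pics/w1.png

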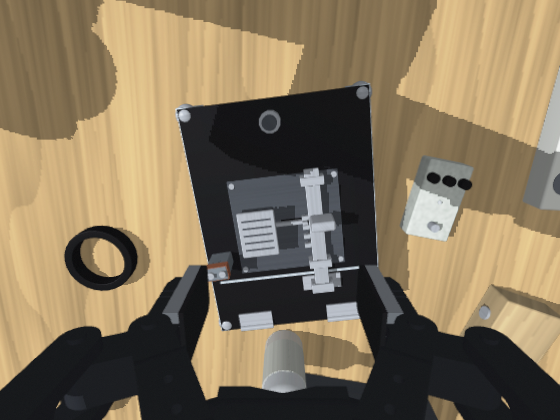

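The wrist view shows the plate at (258,233), the tab at (322,222), the battery at (220,268) and the adaptor at (270,122). The heights match: plate 126 mm and tab 138 mm. The case centre comes out at (0.557,-0.205) with a yaw of 10°. Next I'll position the gripper above the lock.

>>> carry_out --series "0.005 -0.03 -0.02 3.5; 0.005 -0.03 -0.03 3.5; 0.0056 -0.0314 -0.04 0; 0 0 -0.04 0; 0 0 -0.03 0; 0 0 -0.024 0; 0 0 0 0; 0 0 0 0"

```text
time: 4.4
tool_pos: [0.5645, -0.2249, 0.2012]
tcp_rot: [2.019, 2.405, 0.001]
wrist_force: [-0.6, 0.1, -0.4]
width: 0.744
grip_force: 0.0
```

```bash
cat >> h.py <<'E'
C=np.array([.5572,-.2053]);a=np.radians(10);Rm=np.array([[np.cos(a),-np.sin(a)],[np.sin(a),np.cos(a)]])
def look(name):
    s=bot.read_state()
    im,d,K,D,T=cam("wrist");P=cloud(d,K,D,T);cv2.imwrite(f"pics/{name}.png",im)
    Q=P.reshape(-1,3);L=(Q[:,:2]-C)@Rm
    v=R.from_rotvec(s["tcp_rot"]).as_matrix()[:,1]
    print("t",s["time"],"tcp",s["tool_pos"],"case",(s["tool_pos"][:2]-C)@Rm,"yaw",np.degrees(np.arctan2(v[1],v[0])),"f",s["wrist_force"])
    for nm,m in [("plate",(abs(Q[:,2]-.121)<.010)&(abs(L[:,0]+.035)<.018)&(L[:,1]<.026)&(L[:,1]>.0)),("tab",(abs(Q[:,2]-.138)<.004)&(abs(L[:,0]-.041)<.02)&(abs(L[:,1]-.02)<.045))]:
        q=L[m]
        if len(q)>5:print(nm,len(q),"xy",np.percentile(q,[2,98],axis=0).round(4).tolist(),"z",np.percentile(Q[m][:,2],[20,50,80]).round(4))
    return P,L,s
E
python3 - <<'E'
from h import *
P,L,s=look("w2")
Q=P.reshape(-1,3);Z=s["tool_pos"][2]
rel=(s["tool_pos"][:2]-C)@Rm
M=L-rel
for sg in (1,-1):
    m=(abs(M[:,0]*sg-.04)<.03)&(abs(M[:,1])<.03)&(Q[:,2]>Z-.03)
    m&=Q[:,2]>.15
    if m.sum():
        k=Q[:,2]<np.nanmin(Q[m][:,2])+.006
        print(sg,m.sum(),"lowest rel tcp",Q[m][:,2].min()-Z,"xy ranges near tip",np.percentile(M[m&k],[0,100],axis=0).round(4))
E
```

```text
t 4.4 tcp [ 0.56445709 -0.22488358  0.2012478 ] case [ 0.00374618 -0.02054624] yaw 9.982213094851563 f [-0.64903798  0.11786019 -0.41150227]
plate 2704 xy [[-0.0522, 0.0005], [-0.0177, 0.0255]] z [0.1253 0.1259 0.1265]
tab 1038 xy [[0.0278, -0.0018], [0.0538, 0.0101]] z [0.1364 0.1374 0.1382]
1 19116 lowest rel tcp -0.008520725680676078 xy ranges near tip [[ 0.0317 -0.0107]
 [ 0.0384  0.0116]]
-1 19298 lowest rel tcp -0.008675400082261087 xy ranges near tip [[-0.0382 -0.0103]
 [-0.0317  0.0115]]
```

View pics/w2.png

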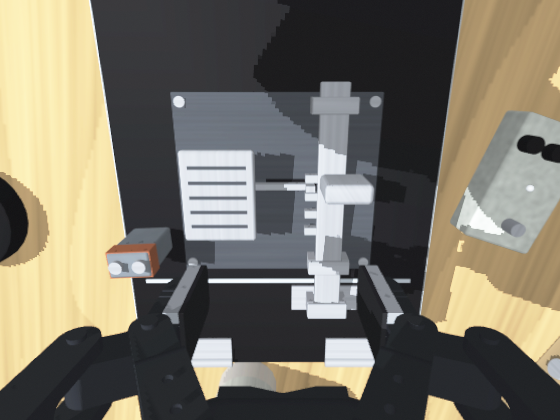

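The wrist view shows the fingertips just short of the plate (217,195) and the tab (345,188), and the battery at (135,255) clear of them. The tips sit about 9 mm ahead of the TCP, so I expect contact near TCP z = 0.135. I'll descend to press the plate.

>>> carry_out --series "0 0 -0.03 0; 0 0 -0.026 0; 0 0 -0.006 0; 0 0 -0.004 0; 0 0 -0.003 0; 0 0 0 0; 0 0 0 0"

```text
time: 5.32
tool_pos: [0.5648, -0.2255, 0.1324]
tcp_rot: [2.019, 2.404, 0.001]
wrist_force: [0.7, -0.1, 3.2]
width: 0.75
grip_force: 1.7
```

```bash
python3 -c "
from h import *
look('w3')"
```

```text
t 5.325 tcp [ 0.56475523 -0.22546606  0.13243699] case [ 0.00393865 -0.02117164] yaw 9.947313588001702 f [ 0.7136648  -0.06962272  3.1724127 ]
plate 5554 xy [[-0.0523, 0.0005], [-0.0177, 0.0255]] z [0.1239 0.1244 0.1249]
tab 2608 xy [[0.0279, -0.0207], [0.0533, 0.0098]] z [0.1364 0.1375 0.1382]
```

>>> carry_out --series "0 0 -0.003 0; 0 0 -0.0025 0; 0 0 -0.0015 0; 0 0 0 0; 0 0 0 0"

```text
time: 6.0
tool_pos: [0.5647, -0.2255, 0.1249]
tcp_rot: [2.019, 2.404, 0.001]
wrist_force: [1.6, -0.2, 5.7]
width: 0.746
grip_force: 3.2
```

```bash
python3 -c "
from h import *
look('w4')"
```

```text
t 6.0 tcp [ 0.56470816 -0.22548205  0.12488434] case [ 0.00388952 -0.02117922] yaw 9.946819121469703 f [ 1.57212175 -0.17687666  5.66273084]
plate 5580 xy [[-0.0523, 0.0004], [-0.0177, 0.0256]] z [0.1164 0.1169 0.1174]
tab 2963 xy [[0.0278, -0.0206], [0.0535, 0.0099]] z [0.1364 0.1375 0.1382]
```

The catch is down 9 mm. Now I'll push along case +y.

>>> carry_out --series "-0.0007 0.0039 0 0; -0.0007 0.0039 0 0; -0.0005 0.003 0 0; -0.0005 0.003 0 0; 0 0 0 0"

```text
time: 6.68
tool_pos: [0.5622, -0.2134, 0.1251]
tcp_rot: [2.017, 2.403, -0.003]
wrist_force: [0.6, -5.9, 6.0]
width: 0.749
grip_force: 3.8
```

```bash
python3 -c "
from h import *
look('w5')"
```

```text
t 6.675 tcp [ 0.5622404  -0.21339597  0.12513898] case [ 0.00355798 -0.00884823] yaw 9.990197897845482 f [ 0.64525336 -5.86960457  6.0423934 ]
plate 5388 xy [[-0.0523, 0.0006], [-0.0178, 0.0256]] z [0.1167 0.1172 0.1178]
tab 2915 xy [[0.0278, -0.0146], [0.0535, 0.0145]] z [0.1364 0.1375 0.1383]
```

>>> carry_out --series "-0.0007 0.0039 -0.0002 0; -0.0007 0.0039 0 0; -0.0007 0.0039 0 0; -0.0007 0.0039 0 0; -0.0007 0.0039 0 0; -0.0007 0.0039 0 0; -0.0005 0.003 0 0; 0 0 0 0"

```text
time: 7.72
tool_pos: [0.5576, -0.187, 0.1251]
tcp_rot: [2.017, 2.403, -0.002]
wrist_force: [0.7, -5.3, 6.8]
width: 0.749
grip_force: 4.0
```

```bash
python3 -c "
from h import *
look('w6')"
```

```text
t 7.725 tcp [ 0.55762236 -0.18702054  0.12508981] case [0.00359014 0.01792841] yaw 9.98859330429455 f [ 0.70941646 -5.32487918  6.84896061]
plate 2472 xy [[-0.0524, 0.0007], [-0.0174, 0.0258]] z [0.1167 0.1173 0.1181]
tab 2905 xy [[0.0279, 0.012], [0.0535, 0.0412]] z [0.1364 0.1374 0.1383]
```

>>> carry_out --series "-0.0003 0.0015 0 0; -0.0002 0.0012 0 0; -0.0002 0.001 0 0; -0.0001 0.0007 0 0; 0 0 0 0"

```text
time: 8.4
tool_pos: [0.5569, -0.1831, 0.1251]
tcp_rot: [2.016, 2.402, -0.003]
wrist_force: [0.9, -7.3, 6.1]
width: 0.748
grip_force: 4.8
```

```bash
python3 -c "
from h import *
look('w7')"
```

```text
t 8.4 tcp [ 0.55691552 -0.18306998  0.12511762] case [0.00358005 0.02194169] yaw 9.978921785690991 f [ 0.91259942 -7.32798988  6.10905422]
plate 2041 xy [[-0.0524, 0.0005], [-0.0173, 0.0257]] z [0.1167 0.1173 0.118 ]
tab 2879 xy [[0.0278, 0.0163], [0.0536, 0.0453]] z [0.1364 0.1375 0.1383]
```

>>> carry_out --series "-0.0001 0.0006 0 0; -0.0001 0.0006 0 0; 0 0 0 0"

```text
time: 8.82
tool_pos: [0.5569, -0.183, 0.1252]
tcp_rot: [2.015, 2.401, -0.005]
wrist_force: [1.5, -11.8, 5.8]
width: 0.749
grip_force: 6.1
```

```bash
python3 -c "
from h import *
look('w8')"
```

```text
t 8.825 tcp [ 0.5569422  -0.18303258  0.12517007] case [0.00361281 0.0219739 ] yaw 9.983740507045882 f [  1.52990009 -11.84929386   5.79515646]
plate 2030 xy [[-0.0525, 0.0004], [-0.0173, 0.0258]] z [0.1167 0.1173 0.118 ]
tab 2940 xy [[0.0278, 0.0162], [0.0536, 0.0452]] z [0.1364 0.1375 0.1383]
```

The bolt is at its stop: the force rose and nothing moved. I'll lift straight up so the catch rises, then retreat.

>>> carry_out --series "0 0 0.004 0; 0 0 0.004 0; 0 0 0.004 0; 0.0005 -0.003 0.001 0; 0 0 0.01 0; 0 0 0.03 0; 0 0 0.04 0; 0 -0.02 0.04 0; 0 0 0.03 0; 0 0 0 0; 0 0 0 0"

```text
time: 10.25
tool_pos: [0.5553, -0.2016, 0.2853]
tcp_rot: [-2.019, -2.404, 0.001]
wrist_force: [-0.5, 0.4, -0.8]
width: 0.75
grip_force: 0.0
```

```bash
python3 -c "
from h import *
look('w9')
for t in ['battery','adaptor']: print(t,[(x['rect'],x['score']) for x in spot_in('wrist',t)[:1]])"
```

```text
t 10.25 tcp [ 0.5552778  -0.2015743   0.28531324] case [-0.00124604  0.00400289] yaw 9.960432194589554 f [-0.47684963  0.44040997 -0.77843671]
plate 1337 xy [[-0.0522, 0.0004], [-0.0178, 0.0258]] z [0.1255 0.1261 0.1267]
tab 537 xy [[0.0278, 0.0341], [0.0537, 0.0456]] z [0.1364 0.1373 0.138 ]
battery [([185.5, 240.0, 46.4, 31.6], 0.94)]
adaptor [([277.6, 37.9, 28.7, 41.1], 0.96)]
```

View pics/w9.png

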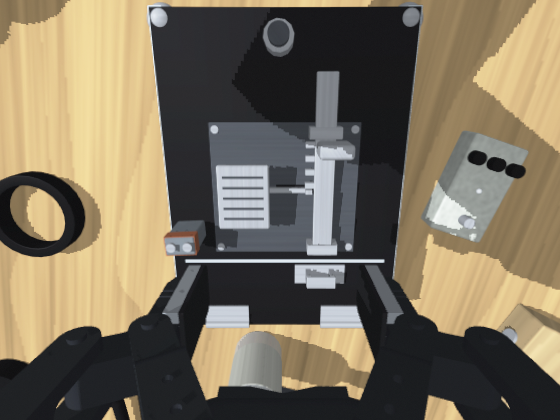

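The plate is back up at z = 0.126, at pixel (243,197). The tab has moved 36 mm, to (338,150), and the battery and adaptor are undisturbed. I'll hand the job in.

```bash
python3 -c "
from workcell import bot
print(bot.finish_job())"
```

```text
the job is handed in; nothing more can be done
None
```

The job is handed in (no verdict came back): my last camera check showed the bolt about 36 mm open and the catch back up and locking it, with the arm clear, the battery and adaptor still in place, and about 10 of the 40 s used.

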